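# Fit the filter and hold the specimen in the inspection window

### The job

Slide the amber filter from the rack fully home into the filter slot of the inspection station and let go of it. Then take the red-handled specimen holder, lower its blade through the slot in the station's yellow guard until the black line on the blade is level with the guard's top, and finish while still holding it there, hanging upright from the gripper. Leave the other filter, the other holder and everything else lying about where they are.

Things in the scene. Friction and masses are not known exactly. Their poses are not given: they have to be found in the camera images.
- station: Inspection station, fixed, grey base 110 x 250 mm, long along its y. From -y to +y: black lamp (91 mm high), white filter block 90 x 50 x 100 mm high (x, y, z) with a slot in its top, black lens tube, bridge with yellow guard plate 90 x 84 mm, 10 mm thick, top 100 mm above the table, on two white walls, open at +x and -x. Origin: middle, on the table; z up.
- filter_slot (a point): Centre of the FLOOR of the filter slot, 50 mm below the filter block's top, 50 mm above the table. The slot is a rectangle 52 mm along the station's x and 10 mm along its y, open at the top, with 2 mm bevels at the mouth. Axes as the station's.
- window (a point): Centre of the slot in the yellow guard plate, level with the plate's top face (100 mm above the table). It goes right through: 38 mm along the station's x, 12 mm along its y, 2 mm bevels on top. Below is free space down to the base, 6 mm above the table. 110 mm from the filter slot along the station's +y. Axes as the station's.
- filter_amber: Amber filter: flat black frame 50 mm wide (its x), 8 thick (y), 60 high, foot rounded; orange grip on top, centred, 30 wide (x), 12 thick (y), from 60 to 92 mm above the origin. Origin: centre of underside; z up. Stands in a rack slot, underside 10 mm above the table. When home its origin is at point filter_slot and 42 mm stand out. 0.05 to 0.12 kg. Either way round will do.
- filter_blue: The other filter, the same size, with a blue grip, in the rack's other slot (centres 72 mm apart along the filters' x). Stays there.
- filter_rack: Wooden rack of the filters, fixed, 145 x 50 x 35 mm high (x, y, z), slots 25 mm deep, the filters standing edge to edge along its x. Origin: centre of its underside.
- holder_red: Red-handled holder: aluminium blade 36 mm wide (its x), 10 thick (y), 95 high, foot rounded, copper disc; crossbar 56 x 16 mm (x, y) 95 to 103 mm up; red grip 24 wide (x), 14 thick (y) 103 to 148 mm up. Origin: centre of underside; z up. Stands in a stand slot, underside 10 mm above the table. If let go in the window, drops until the crossbar meets the guard. 0.15 to 0.28 kg. Either way round.
- holder_red_line (a point): Centre of the blade of the red-handled holder at the height of its black line, 70 mm above its underside. Axes as the holder's.
- holder_grey: The other specimen holder, the same size, with a grey grip, in the stand's other slot (centres 76 mm apart along the holders' x). Stays there.
- holder_stand: Blue stand of the holders, fixed, 155 x 60 x 40 mm high (x, y, z), slots 30 mm deep, the holders standing edge to edge along its x. Origin: centre of its underside.
- wash_bottle: White bottle with a red cap, 60 mm across, 150 mm high, loose. Origin: centre of its underside. Leave it.
- puck_black: Black mounted specimen, a disc 30 mm across and 20 mm high, loose. Origin: centre of its underside. Leave it.
- puck_green: Green mounted specimen, a disc 30 mm across and 20 mm high, loose. Origin: centre of its underside. Leave it.
- dish: Shallow white dish, 90 mm across, 18 mm high, loose. Origin: centre of its underside. Leave it.
- driver: Screwdriver lying flat, 160 mm long, loose. Leave it.

How it is judged:
On the way:
1. the amber filter is fully home in the filter slot and let go (horizontal distance between filter_amber and filter_slot below 0.005 m and z of filter_amber in the frame of filter_slot between -0.005 and 0.005 m and angle between filter_amber's own z axis and vertical below 0.12 rad and contact force between filter_amber and the fingers below 0.1 N), for 0.2 s.
At the end, for the whole second after the job is handed in: Amber filter in its slot within 5 mm of floor and centre, upright, not held. Red holder gripped and still (under 20 mm/s), its black line within 7 mm in height of the guard's top and 5 mm of the window's centre, upright and square to the slot within 0.12 rad (all of step 1 and z of holder_red_line in the frame of window between -0.007 and 0.007 m and horizontal distance between holder_red_line and window below 0.005 m and angle between holder_red's own z axis and vertical below 0.12 rad and angle between the x axis of holder_red and the x axis of station, either way round below 0.12 rad and contact force between holder_red and the fingers above 1 N and linear speed of holder_red below 0.02 m/s); the arm keeps its last pose, push and grip.
It fails at once if the specimen goes into the window before the filter is home (z of holder_red in the frame of window below -0.005 m and horizontal distance between holder_red and window below 0.03 m and not (horizontal distance between filter_amber and filter_slot below 0.005 m and z of filter_amber in the frame of filter_slot between -0.005 and 0.005 m and angle between filter_amber's own z axis and vertical below 0.12 rad)).
It fails at once if another thing is moved by more than 25 mm (distance of any of filter_blue, holder_grey, wash_bottle, puck_black, puck_green, dish, driver from where it was at the start of the episode above 0.025 m).
It also fails if it takes over 72 s, if anything falls off the work surface, if the arm or the gripper's body presses on something with over 40 N, if the wrist force passes 120 N, or if a joint passes its speed limit or range.

### The arm

A 6-joint arm with a two-finger parallel gripper is mounted at the origin on the work surface. World frame = base frame: x ahead of the robot, y to its left, z up, the work surface at z = 0. Lengths are in m, angles in rad, forces in N, time in s.
With the tool pointing down it reaches from about 0.375 to 0.9 m from the base axis. Payload 3.1 kg.
Tool frame: the origin (TCP) lies between the finger pads; the fingertips stand 22 mm ahead of it and the grasp point (between the pads) lies 3 mm ahead of it; z points along the fingers, y is the line along which they close (so a half turn about z gives the same grasp; the last joint's range is limited). The gripper opens to 87 mm and grips with 3 to 60 N. Pads are 19 mm wide; open, the fingers measure 117 mm over their backs; the gripper's body (75 mm by 190 mm) begins 51 mm behind the grasp point.
Start: joints at [-1.48, 0.527, 1.433, -0, 1.181, -0.178], TCP at [0.166, -0.603, 0.245] pointing down, gripper open.
Joint ranges: [-3.08, 3.08], [-0.75, 2.2], [0.22, 2.44], [-1.43, 4.57], [0, 2.65], [-2.85, 2.85]. Speed limits (rad/s): [2.79, 2.79, 3.14, 3.14, 3.14, 3.14].

### API

Orientations are given as a unit quaternion [x, y, z, w].
In Python, from rig import get_obs, camera, get_calibration, hand_in, cut_out gives the robot as it stands.
- The arm moves only by the shell command python3 -m inch 'ROWS' [OPENING] [FORCE]. ROWS is JSON, one flat list of numbers, 6 for each row, row after row: the shift along the tool's x, y, z scaled (see below), then the turn, a rotation vector about the tool's x, y, z scaled (see below). A call has 1 to 20 rows; each row is the pose to reach, as a shift and turn from the pose commanded when the call began, along the tool's axes at that moment; what a row does not reach only later rows make up. The controller multiplies each number of a shift by 0.08 m and each number of a turn by 90 degrees. A row lasts 1/12 s, in which the tool goes at most 41.7 mm and 7.16 degrees, less where a joint would pass 70% of its speed; a pose out of reach is approached as far as the arm can. A call with a number of a shift or a turn outside -1 to 1 is refused whole. A call with a gripper value outside its range is refused whole. OPENING is the finger opening in mm, from 0 to 87, set as the call begins (- or left out, the last holds). The fingers move at their own pace and stop on an object; FORCE is the grip in N (left out, the last holds). Time passes only in rows, so rows that repeat a pose let the fingers close. It gives the time, the measured TCP pose, the force, the opening and the grip force at its end, in the units of the state.
- get_obs(): the state, without advancing time (a new reading comes with each control period).
- camera(name): name is "scene" or "top"; returns the picture (420x560x3 uint8, red, green, blue); there is no depth.
- get_calibration(name): a dict with "vertical_fov" (degrees; the focal length in pixels is half the picture's height over the tangent of half this angle, whatever the lens; pixels are square), "cx", "cy" (the principal point, pixels), "D" ([k1, k2, p1, p2, k3] as OpenCV has them; the pictures are not rectified), "T" (4x4, takes a point from camera to world coordinates). Camera axes: x right, y down, z forward; pixel columns grow to the right and rows downward; lengths in m; the calibration is good to about 2 mm. A picture is of the moment at which its call begins. get_calibration takes no time and is no camera call.
- hand_in(): hands the job in; it is judged then, once.
Trained networks look in the newest picture that a camera, given by its name, has taken for a name from the list of things; names that differ only in an ending like _2 or _b are one class to them, and where a whole thing is asked for, a point or a joint stands for the part that bears it (a point fixed in the world has none). Each returns a list of dicts, best first, with "conf" (0 to 1); they miss things now and then, are a little off and sometimes report something else, mostly with a low value. They report only what shows in the picture. A call takes as long as a camera call.
- cut_out(camera, thing): "region" (420x560 bool, what is visible of it) and "bbox" ([left, top, right, bottom] in pixels, round what is visible of it).
The state is a dict: "time": time; "q": joint angles; "joint_velocities": joint speeds; "joint_torque": joint torques, N m; "position": TCP position; "tool_rot": TCP orientation; "ft_force": force on the tool from outside, world axes, zero at the start; "moment": the same for the moment, N m; "grip_width": finger opening in m; "grip_force": force on a finger pad.
Only numpy, scipy, OpenCV 4.12 (cv2) and the standard library are available. Lean on these libraries where they do the work, as an engineer would, in place of code of your own. Each camera call takes 0.05 s, during which the arm holds its last target. There are 200 camera calls.

## Working session

There is one attempt and no reset: what is moved stays moved. The work goes in short steps, Python scripts to look and compute and a shell command to move; the robot and the scene stay as the last step left them, time stands still between calls to the robot, and variables do not carry over. Pictures are saved under pics/ and viewed, at most 10 in all, crops included, and the job is handed in when it is done.

```bash
mkdir -p pics; ls; cat > h.py <<'E'
import numpy as np, cv2
from rig import *
from scipy.spatial.transform import Rotation as R
def cal(n):
    c=get_calibration(n); f=210/np.tan(np.radians(c["vertical_fov"]/2))
    return np.array([[f,0,c["cx"]],[0,f,c["cy"]],[0,0,1.]]),np.array(c["D"],float),np.array(c["T"],float)
def proj(n,P):
    K,D,T=cal(n); Ti=np.linalg.inv(T)
    return cv2.projectPoints(np.array(P,float).reshape(-1,3),cv2.Rodrigues(Ti[:3,:3])[0],Ti[:3,3],K,D)[0].reshape(-1,2)
def ray(n,uv):
    K,D,T=cal(n); p=cv2.undistortPoints(np.array(uv,float).reshape(-1,1,2),K,D).reshape(-1,2)
    return T[:3,3],np.c_[p,np.ones(len(p))]@T[:3,:3].T
def at_z(n,uv,z):
    o,d=ray(n,uv); return o+d*((z-o[2])/d[:,2])[:,None]
E
python3 - <<'E'
from h import *
for n in("scene","top"):
    cv2.imwrite(f"pics/{n}0.png",camera(n)[:,:,::-1]); K,D,T=cal(n); print(n,K[0,0],D,T.round(3).tolist())
    for t in("station","filter_amber","filter_blue","filter_rack","holder_red","holder_grey","holder_stand"):
        for r in cut_out(n,t)[:2]: print(t,round(r["conf"],2),r["bbox"])
print(get_obs())
E
```

```text
pics
scene 494.0205046271468 [-0.16339137  0.          0.          0.          0.        ] [[0.764, 0.415, -0.494, 1.138], [0.645, -0.496, 0.581, -0.686], [-0.004, -0.763, -0.647, 0.868], [0.0, 0.0, 0.0, 1.0]]
station 0.59 [252.0, 180.8, 349.3, 278.3]
filter_amber 0.81 [130.3, 236.5, 153.7, 268.2]
filter_blue 0.78 [153.1, 253.4, 172.5, 283.0]
filter_blue 0.48 [252.4, 183.4, 354.1, 272.7]
filter_rack 0.87 [127.4, 255.1, 183.6, 300.9]
filter_rack 0.18 [133.3, 235.9, 151.2, 266.5]
holder_red 0.58 [306.7, 113.1, 322.3, 155.1]
holder_grey 0.83 [323.9, 124.5, 334.3, 162.6]
holder_grey 0.52 [307.5, 114.2, 322.1, 151.8]
holder_stand 0.75 [295.6, 146.6, 345.2, 180.4]
top 512.878872416143 [-0.07393852  0.          0.          0.          0.        ] [[0.01, -0.981, 0.193, 0.306], [-1.0, -0.011, -0.008, 0.027], [0.01, -0.193, -0.981, 1.426], [0.0, 0.0, 0.0, 1.0]]
station 0.84 [236.6, 165.0, 330.3, 220.7]
filter_amber 0.59 [401.4, 263.9, 409.7, 280.9]
filter_blue 0.58 [398.4, 234.6, 406.7, 253.0]
filter_rack 0.75 [388.8, 234.4, 413.3, 289.4]
holder_red 0.77 [164.2, 247.5, 179.9, 270.0]
holder_gr
[... 178 characters left out ...]
'time': 0.8, 'q': array([-1.48050411e+00,  5.27461087e-01,  1.43268938e+00,  1.13557996e-05,
        1.18141148e+00, -1.78516430e-01]), 'joint_velocities': array([ 0.00011807, -0.00137344,  0.00012931,  0.00071902, -0.00027149,
        0.00054842]), 'joint_torque': array([ 1.70638100e-04, -4.39943254e+01, -1.76978409e+01,  6.32592011e-02,
        5.02172776e-02, -1.75644340e-05]), 'position': array([ 0.16600914, -0.60253042,  0.24457572]), 'tool_rot': array([9.90981616e-01, 1.33997894e-01, 4.57070917e-06, 1.55708014e-05]), 'ft_force': array([-0.79639939,  0.32677421, -0.16919892]), 'moment': array([-0.01364689,  0.01433093,  0.00825762]), 'grip_force': 0.0, 'grip_width': 0.08691235627675502}
```

View pics/scene0.png

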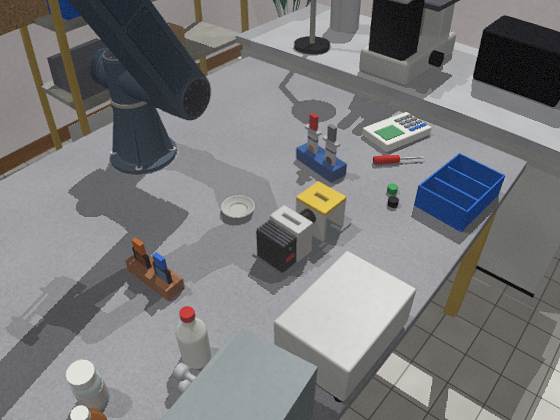

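View pics/top0.png

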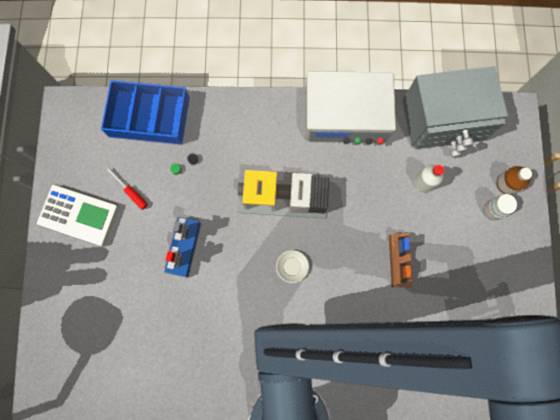

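The scene view shows the amber filter at (138,248), the blue one at (160,267), the station at (300,225), the red holder at (314,125) and the grey one at (332,135). The top view shows amber at (405,272), red at (172,257), the yellow guard at (260,187) and the filter slot at (302,191). All of this matches the network boxes. Next I'll enlarge the details.

```bash
python3 - <<'E'
from h import *
a=cv2.imread("pics/top0.png");b=cv2.imread("pics/scene0.png")
def c(im,u,v,w,h): return cv2.resize(im[v:v+h,u:u+w],None,fx=4,fy=4,interpolation=cv2.INTER_CUBIC)
# each 66x75 -> 264x300; station wider
cv2.imwrite("pics/m1.png",np.vstack([np.hstack([c(a,234,160,100,75),c(a,382,228,40,75),c(a,158,210,50,75)]),np.hstack([c(b,248,175,110,75),c(b,123,232,40,75),c(b,297,108,40,75)])]))
E
```

```text
(no output)
```

View pics/m1.png

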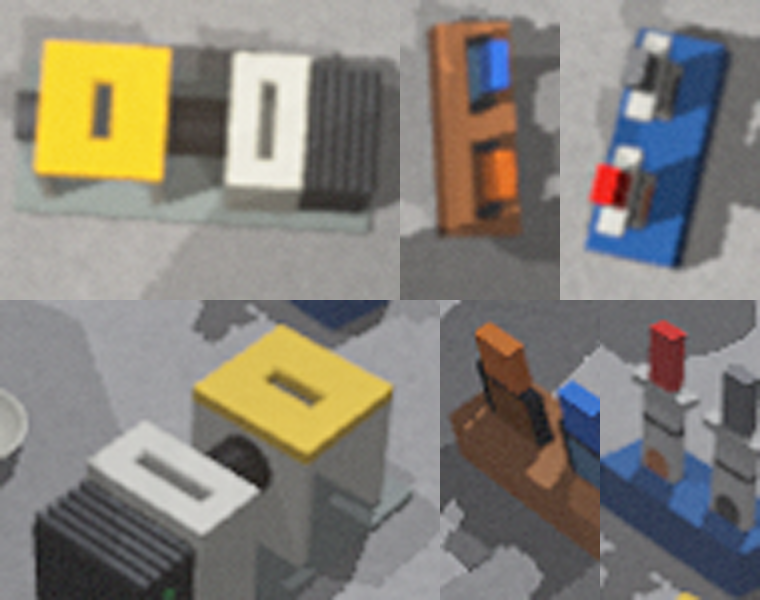

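```bash
cat > fit.py <<'E'
from h import *
from scipy.optimize import minimize
S=8
def box(cx,cy,yaw,off,sx,sy,z0,z1):
    c,s=np.cos(yaw),np.sin(yaw); M=np.array([[c,-s],[s,c]])
    return np.array([[*(M@(np.array(off)+[i*sx/2,j*sy/2])+[cx,cy]),z] for i in(-1,1) for j in(-1,1) for z in(z0,z1)])
def draw(n,boxes,win):
    u0,v0,u1,v1=win; m=np.zeros(((v1-v0)*S,(u1-u0)*S),np.uint8)
    for b,val in boxes:
        p=proj(n,b); p=(p-[u0,v0]+.5)*S
        cv2.fillConvexPoly(m,cv2.convexHull(p.astype(np.float32)).round().astype(np.int32),val)
    return cv2.resize(m,(u1-u0,v1-v0),interpolation=cv2.INTER_AREA)/255.
def hsv(im): return cv2.cvtColor(im,cv2.COLOR_RGB2HSV).astype(float)
# masks
def yellow(im): h=hsv(im); return (h[...,0]>18)&(h[...,0]<34)&(h[...,1]>130)&(h[...,2]>150)
def white(im): h=hsv(im); return (h[...,1]<45)&(h[...,2]>195)
def amber(im): h=hsv(im); return (h[...,0]<16)&(h[...,1]>185)&(h[...,2]>115)
def blue(im): h=hsv(im); return (h[...,0]>100)&(h[...,0]<125)&(h[...,1]>150)&(h[...,2]>170)
def red(im): h=hsv(im); return ((h[...,0]<6)|(h[...,0]>172))&(h[...,1]>150)&(h[...,2]>90)
def fit(data,model,x0,step):
    """data: list of (cam,win,mask); model(x,cam,i)->boxes"""
    def cost(x): return sum(np.sum((draw(n,model(x,n,i),w)-m[w[1]:w[3],w[0]:w[2]])**2) for i,(n,w,m) in enumerate(data))
    best=None
    for k in range(3):
        sx=np.vstack([x0]+[np.array(x0)+np.eye(len(x0))[i]*step[i]/(k+1) for i in range(len(x0))])
        r=minimize(cost,x0,method="Nelder-Mead",options=dict(initial_simplex=sx,xatol=1e-5,fatol=1e-3)); x0=r.x
    return r.x,r.fun
E
cat > find.py <<'E'
from fit import *
I={n:cv2.imread(f"pics/{n}0.png")[:,:,::-1].copy() for n in("top","scene")}
W={"top":dict(st=(238,162,314,215),am=(396,258,418,286),bl=(396,230,418,258),re=(160,243,185,268)),
   "scene":dict(st=(262,178,352,245),am=(125,230,156,262),bl=(148,248,176,285),re=(303,108,327,142))}
def station(x,n,i):
    if i%2==0: return [(box(*x,(0,0),.09,.084,.09,.1),255),(box(*x,(0,0),.039,.013,.1,.1),0)]
    return [(box(*x,(0,-.11),.09,.05,.1,.1),255),(box(*x,(0,-.11),.053,.011,.1,.1),0)]
for cams in(["top"],["scene"],["top","scene"]):
    d=[]
    for c in cams: d+=[(c,W[c]["st"],yellow(I[c])*1.),(c,W[c]["st"],white(I[c])*1.)]
    x0=at_z("top",[[260,187]],.1)[0]
    x,f=fit(d,station,[x0[0],x0[1],0.0],[.01,.01,.1]); print("window",cams,x.round(4),round(f,1),[int(q[2][q[1][1]:q[1][3],q[1][0]:q[1][2]].sum()) for q in d])
    d=[]
    for c in cams: d+=[(c,W[c]["am"],amber(I[c])*1.),(c,W[c]["bl"],blue(I[c])*1.)]
    x0=at_z("top",[[405,272]],.09)[0]
    x,f=fit(d,lambda x,n,i:[(box(*x,(.072*(i%2),0),.03,.012,.07,.102),255)],[x0[0],x0[1],0.0],[.01,.01,.1]); print("amber",cams,x.round(4),round(f,1),[int(q[2][q[1][1]:q[1][3],q[1][0]:q[1][2]].sum()) for q in d])
    d=[(c,W[c]["re"],red(I[c])*1.) for c in cams]
    x0=at_z("top",[[170,256]],.14)[0]
    x,f=fit(d,lambda x,n,i:[(box(*x,(0,0),.024,.014,.113,.158),255)],[x0[0],x0[1],-0.25],[.01,.01,.1]); print("red",cams,x.round(4),round(f,1),[int(q[2].sum()) for q in d])
# stand yaw from hints
p=at_z("top",[[172,257],[181,228]],.105); print("stand dir",p.round(3).tolist(),np.arctan2(*(p[1]-p[0])[1::-1]))
E
python3 find.py
```

```text
window ['top'] [ 0.6172  0.0855 -0.057 ] 57.1 [1042, 531]
amber ['top'] [ 0.3979 -0.3045 -0.018 ] 47.0 [75, 50]
red ['top'] [ 0.4268  0.3057 -0.3396] 30.9 [386]
window ['scene'] [ 0.6153  0.086  -0.0524] 207.7 [772, 404]Traceback (most recent call last):
  File "find.py", line 16, in <module>
    x,f=fit(d,lambda x,n,i:[(box(*x,(.072*(i%2),0),.03,.012,.07,.102),255)],[x0[0],x0[1],0.0],[.01,.01,.1]); print("amber",cams,x.round(4),round(f,1),[int(q[2][q[1][1]:q[1][3],q[1][0]:q[1][2]].sum()) for q in d])
        ~~~^^^^^^^^^^^^^^^^^^^^^^^^^^^^^^^^^^^^^^^^^^^^^^^^^^^^^^^^^^^^^^^^^^^^^^^^^^^^^^^^^^^^^^^^^^^^^^^^
  File "fit.py", line 26, in fit
    r=minimize(cost,x0,method="Nelder-Mead",options=dict(initial_simplex=sx,xatol=1e-5,fatol=1e-3)); x0=r.x
    res = _minimize_neldermead(fun, x0, args, callback, bounds=bounds,
                               **options)
    fxcc = func(xcc)
    fx = function(np.copy(x), *(wrapper_args + args))
  File "fit.py", line 22, in cost
    def cost(x): return sum(np.sum((draw(n,model(x,n,i),w)-m[w[1]:w[3],w[0]:w[2]])**2) for i,(n,w,m) in enumerate(data))
                        ~~~^^^^^^^^^^^^^^^^^^^^^^^^^^^^^^^^^^^^^^^^^^^^^^^^^^^^^^^^^^^^^^^^^^^^^^^^^^^^^^^^^^^^^^^^^^^^^
  File "fit.py", line 22, in <genexpr>
    def cost(x): return sum(np.sum((draw(n,model(x,n,i),w)-m[w[1]:w[3],w[0]:w[2]])**2) for i,(n,w,m) in enumerate(data))
                                    ~~~~^^^^^^^^^^^^^^^^^^
  File "fit.py", line 10, in draw
    p=proj(n,b); p=(p-[u0,v0]+.5)*S
  File "h.py", line 8, in proj
    K,D,T=cal(n); Ti=np.linalg.inv(T)
          ~~~^^^
  File "h.py", line 5, in cal
    c=get_calibration(n); f=210/np.tan(np.radians(c["vertical_fov"]/2))
ValueError: time passes only in moves, steps and waits
```

```bash
python3 - <<'E'
from h import *
import pickle
c={n:{k:(np.array(v) if isinstance(v,(list,np.ndarray)) else v) for k,v in get_calibration(n).items()} for n in("top","scene")}
pickle.dump(c,open("cal.pkl","wb")); print({n:(c[n]["cx"],c[n]["cy"]) for n in c})
E
sed -i 's/^def cal(n):/import pickle\nCAL={}\ndef cal(n):\n    if n not in CAL: CAL[n]=cal0(n)\n    return CAL[n]\ndef cal0(n):/; s/c=get_calibration(n); f/c=pickle.load(open("cal.pkl","rb"))[n]; f/' h.py
python3 - <<'E'
from fit import *
exec(open("find.py").read().split("def station")[0].split("\n",1)[1])
for n,k,pts in(("top","st",[(245,175),(275,200),(300,175),(302,205),(302,212),(303,191),(318,190)]),("scene","st",[(320,185),(320,205),(300,212),(280,212),(292,222),(285,208),(310,240),(326,215),(344,215)]),("top","am",[(402,265),(406,272),(409,272),(412,272)]),("top","bl",[(401,243),(405,243),(408,240)]),("scene","am",[(135,245),(146,247),(140,255),(130,255)]),("scene","bl",[(158,270),(165,265),(160,260)]),("top","re",[(167,256),(171,257),(175,256)]),("scene","re",[(313,118),(315,125),(319,125)])):
    h=hsv(I[n]); print(n,k,[(p,h[p[1],p[0]].astype(int).tolist()) for p in pts])
def show(n,k,f):
    w=W[n][k]; m=f(I[n])[w[1]:w[3],w[0]:w[2]]; o=I[n][w[1]:w[3],w[0]:w[2]].copy(); o[m]=[255,0,255]
    return cv2.copyMakeBorder(cv2.resize(o,None,fx=3,fy=3,interpolation=0),0,210-3*len(o),0,4,0)
r1=np.hstack([show("top","st",yellow),show("top","st",white)]); 
r2=np.hstack([show("scene","st",yellow),show("scene","st",white)])
r3=np.hstack([show(n,k,f) for n in("top","scene") for k,f in(("am",amber),("bl",blue),("re",red))])
w=max(r.shape[1] for r in(r1,r2,r3)); o=np.vstack([np.pad(r[:198],((0,0),(0,w-r.shape[1]),(0,0))) for r in(r1,r2,r3)])
print(o.shape); cv2.imwrite("pics/m2.png",o[:,:,::-1])
E
```

```text
{'top': (284.9389723814619, 205.69845174838508), 'scene': (279.09591816042854, 201.92155804957406)}
top st [((245, 175), [24, 175, 245]), ((275, 200), [20, 91, 146]), ((300, 175), [25, 14, 237]), ((302, 205), [25, 13, 236]), ((302, 212), [30, 19, 120]), ((303, 191), [23, 26, 225]), ((318, 190), [30, 13, 79])]
scene st [((320, 185), [24, 152, 221]), ((320, 205), [24, 158, 225]), ((300, 212), [30, 12, 86]), ((280, 212), [30, 5, 206]), ((292, 222), [30, 6, 177]), ((285, 208), [38, 5, 206]), ((310, 240), [15, 5, 102]), ((326, 215), [19, 64, 107]), ((344, 215), [120, 8, 129])]
top am [((402, 265), [173, 42, 54]), ((406, 272), [11, 209, 200]), ((409, 272), [12, 207, 227]), ((412, 272), [75, 6, 81])]
top bl [((401, 243), [108, 114, 119]), ((405, 243), [110, 185, 232]), ((408, 240), [111, 156, 225])]
scene am [((135, 245), [11, 167, 104]), ((146, 247), [105, 14, 108]), ((140, 255), [12, 114, 65]), ((130, 255), [113, 9, 110])]
scene bl [((158, 270), [106, 93, 96]), ((165, 265), [111, 158, 100]), ((160, 260), [109, 173, 196])]
top re [((167, 256), [1, 216, 241]), ((171, 257), [1, 226, 184]), ((175, 256), [2, 108, 99])]
scene re [((313, 118), [0, 142, 108]), ((315, 125), [0, 146, 101]), ((319, 125), [113, 6, 169])]
(594, 548, 3)
```

View pics/m2.png

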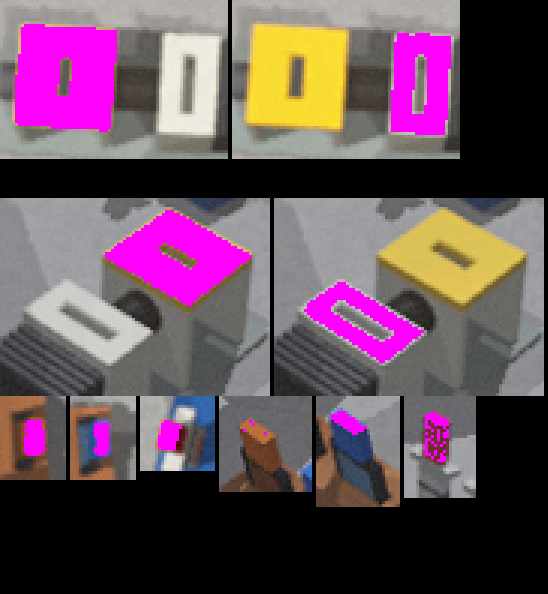

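```bash
python3 - <<'E'
s=open("find.py").read()
s=s.split("# stand yaw")[0]
s=s.replace("def station",'''SC="scene"
def mk(c,k):
    h=hsv(I[c]);H,Sa,V=h[...,0],h[...,1],h[...,2]; s=c==SC
    if k=="y": m=(H>16)&(H<34)&(Sa>120)&(V>(95 if s else 170))
    if k=="w": m=(Sa<30)&(V>(165 if s else 185))
    if k=="am": m=(H<17)&(Sa>(140 if s else 185))&(V>(80 if s else 130))
    if k=="bl": m=(H>100)&(H<125)&(Sa>(140 if s else 140))&(V>(80 if s else 140))
    if k=="re": m=((H<8)|(H>170))&(Sa>(100 if s else 150))&(V>75)
    return m*1.
def station''',1)
import re
s=s.replace("yellow(I[c])*1.",'mk(c,"y")').replace("white(I[c])*1.",'mk(c,"w")').replace("amber(I[c])*1.",'mk(c,"am")').replace("blue(I[c])*1.",'mk(c,"bl")').replace("red(I[c])*1.",'mk(c,"re")')
s+='''
    d=[(c,W[c]["am"],mk(c,"am")) for c in cams]; x,f=fit(d,lambda x,n,i:[(box(*x,0.05,(0,0),.03,.012,.07,.102),255)],[.398,-.305],[.01,.01]); print(" amber alone",x.round(4),round(f,1))
    d=[(c,W[c]["bl"],mk(c,"bl")) for c in cams]; x,f=fit(d,lambda x,n,i:[(box(*x,0.05,(0,0),.03,.012,.07,.102),255)],[.47,-.295],[.01,.01]); print(" blue alone",x.round(4),round(f,1))
'''
open("find.py","w").write(s)
E
time python3 find.py
```

```text
window ['top'] [ 0.6173  0.0854 -0.0565] 62.7 [1038, 570]
amber ['top'] [ 0.3973 -0.304   0.0153] 38.0 [75, 60]
red ['top'] [ 0.4267  0.3046 -0.2815] 19.2 [399]
 amber alone [ 0.3978 -0.3042] 10.4
 blue alone [ 0.4711 -0.3041] 25.3
window ['scene'] [ 0.6152  0.0859 -0.0542] 173.4 [905, 591]
amber ['scene'] [ 0.3965 -0.3035  0.0176] 43.8 [145, 146]
red ['scene'] [ 0.4242  0.3061 -0.4153] 7.8 [594]
 amber alone [ 0.397  -0.3039] 20.2
 blue alone [ 0.4684 -0.3022] 29.4
window ['top', 'scene'] [ 0.6167  0.0858 -0.0567] 256.6 [1038, 570, 905, 591]
amber ['top', 'scene'] [ 0.3973 -0.3037  0.0172] 83.8 [75, 60, 145, 146]
red ['top', 'scene'] [ 0.4257  0.3051 -0.4393] 30.2 [399, 594]
 amber alone [ 0.3976 -0.3039] 31.8
 blue alone [ 0.4686 -0.302 ] 56.6
real	0m1.848s
user	0m2.367s
sys	0m0.080s
```

```bash
cat > find2.py <<'E'
from fit import *
I={n:cv2.imread(f"pics/{n}0.png")[:,:,::-1].copy() for n in("top","scene")}
def hull(m,w):
    k=np.zeros(m.shape,np.uint8); k[w[1]:w[3],w[0]:w[2]]=m[w[1]:w[3],w[0]:w[2]]
    n,l,st,_=cv2.connectedComponentsWithStats(k); k=(np.isin(l,[i for i in range(1,n) if st[i,4]>25])).astype(np.uint8)
    p=cv2.findNonZero(k); o=np.zeros(m.shape,np.uint8); cv2.fillConvexPoly(o,cv2.convexHull(p),1); return o*1.
def sm(c,k):
    h=hsv(I[c]);H,Sa,V=h[...,0],h[...,1],h[...,2]
    return ((H>100)&(H<122)&(Sa>105)&(V>40)) if k=="stand" else ((H<20)&(Sa>90)&(V>35))
W={"top":dict(stand=(155,210,210,285),rack=(380,225,425,297)),"scene":dict(stand=(285,140,352,190),rack=(115,250,190,305))}
for k,s,x0 in(("stand",(.155,.06,.04),[.46,.29,-.25]),("rack",(.145,.05,.035),[.434,-.303,.03])):
    for cams in(["top"],["scene"],["top","scene"]):
        d=[(c,W[c][k],hull(sm(c,k),W[c][k])) for c in cams]
        x,f=fit(d,lambda x,n,i:[(box(*x,(0,0),s[0],s[1],0,s[2]),255)],x0,[.01,.01,.1]); print(k,cams,x.round(4),round(f,1),[int(q[2].sum()) for q in d])
        a=.038 if k=="stand" else .036; print("  slots",[(x[:2]+q*a*np.array([np.cos(x[2]),np.sin(x[2])])).round(4).tolist() for q in(-1,1)])
E
python3 find2.py
```

```text
stand ['top'] [ 0.4641  0.2975 -0.1999] 100.1 [1310]
  slots [[0.4269, 0.305], [0.5013, 0.2899]]
stand ['scene'] [ 0.4602  0.2994 -0.2195] 170.4 [996]
  slots [[0.4231, 0.3077], [0.4973, 0.2912]]
stand ['top', 'scene'] [ 0.4632  0.298  -0.2072] 285.5 [1310, 996]
  slots [[0.426, 0.3058], [0.5004, 0.2902]]
rack ['top'] [ 0.4344 -0.3038  0.0221] 25.4 [1102]
  slots [[0.3985, -0.3046], [0.4704, -0.303]]
rack ['scene'] [ 0.4318 -0.3022  0.0127] 38.6 [1561]
  slots [[0.3958, -0.3026], [0.4678, -0.3017]]
rack ['top', 'scene'] [ 0.4337 -0.3029  0.0191] 102.1 [1102, 1561]
  slots [[0.3977, -0.3035], [0.4697, -0.3022]]
```

```bash
cat > plan.py <<'E'
from h import *
import sys
# plan.py x y z yaw : TCP target, yaw of tool x (tool down); prints the shift and turn in row units from the present pose
def plan(x,y,z,yaw,pos=None,rot=None):
    o=get_obs(); r=R.from_quat(o["tool_rot"]) if rot is None else rot; p=o["position"] if pos is None else pos
    t=R.from_quat([np.cos(yaw/2),np.sin(yaw/2),0,0])
    t=min((t,t*R.from_rotvec([0,0,np.pi])),key=lambda a:(r.inv()*a).magnitude())
    s=r.inv().apply(np.array([x,y,z])-p)/.08; w=(r.inv()*t).as_rotvec()/(np.pi/2)
    return s,w
if __name__=="__main__":
    s,w=plan(*map(float,sys.argv[1:5])); k=int(np.ceil(abs(s).max()-1e-9)) or 1
    print("total shift",s.round(3),"turn",w.round(3),"calls",k,"each",(s/k).round(3))
    o=get_obs(); print("pos",o["position"].round(4),"rotdeg",R.from_quat(o["tool_rot"]).as_euler("xyz",degrees=True).round(2),"F",o["ft_force"].round(2),"w",round(o["grip_width"],4),"t",o["time"])
E
python3 plan.py 0.3977 -0.3037 0.2 0.02
```

```text
total shift [ 3.784 -2.832  0.557] turn [ 0.    -0.     0.158] calls 4 each [ 0.946 -0.708  0.139]
pos [ 0.166  -0.6025  0.2446] rotdeg [180.   -0.   15.4] F [-0.8   0.33 -0.17] w 0.0869 t 0.8
```

```bash
python3 -m inch '[0.32,-0.24,0,0,0,0, 0.64,-0.48,0,0,0,0, 0.95,-0.71,0,0,0,0, 0.95,-0.71,0,0,0,0]'
python3 -m inch '[0.32,-0.24,0,0,0,0, 0.64,-0.48,0,0,0,0, 0.95,-0.71,0,0,0,0, 0.95,-0.71,0,0,0,0]'
python3 -m inch '[0.32,-0.24,0,0,0,0, 0.64,-0.48,0,0,0,0, 0.95,-0.71,0,0,0,0, 0.95,-0.71,0,0,0,0]'
python3 -m inch '[0.32,-0.24,0.2,0,0,0.05, 0.64,-0.48,0.4,0,0,0.1, 0.94,-0.7,0.56,0,0,0.158, 0.94,-0.7,0.56,0,0,0.158, 0.94,-0.7,0.56,0,0,0.158, 0.94,-0.7,0.56,0,0,0.158]' 50
python3 plan.py 0.3977 -0.3037 0.089 0.02
```

```text
time: 1.13
position: [0.2269, -0.5221, 0.2442]
tool_rot: [0.991, 0.136, 0.001, -0.003]
ft_force: [-0.8, 0.3, 0.6]
grip_width: 0.0869
grip_force: 0.0
time: 1.47
position: [0.2845, -0.4476, 0.2444]
tool_rot: [0.991, 0.136, 0.001, -0.002]
ft_force: [-0.8, -0.2, 0.0]
grip_width: 0.0872
grip_force: 0.0
time: 1.8
position: [0.3423, -0.3737, 0.2445]
tool_rot: [0.991, 0.136, 0.0, -0.002]
ft_force: [-0.0, 0.4, 0.7]
grip_width: 0.0869
grip_force: 0.0
time: 2.3
position: [0.3984, -0.3052, 0.2001]
tool_rot: [1.0, 0.011, 0.0, 0.001]
ft_force: [-0.5, -0.9, -0.5]
grip_width: 0.0556
grip_force: 0.0
total shift [-0.009 -0.021  1.388] turn [ 0.001 -0.     0.001] calls 2 each [-0.004 -0.01   0.694]
pos [ 0.3984 -0.3052  0.2001] rotdeg [ 1.799e+02 -3.000e-02  1.250e+00] F [-0.52 -0.89 -0.5 ] w 0.0556 t 2.3
```

```bash
python3 -m inch '[0,0,0.25,0,0,0, -0.01,-0.01,0.5,0,0,0, -0.01,-0.02,0.7,0,0,0, -0.01,-0.02,0.7,0,0,0]' 40
python3 -m inch '[0,0,0.25,0,0,0, 0,0,0.5,0,0,0, 0,0,0.64,0,0,0, 0,0,0.64,0,0,0, 0,0,0.64,0,0,0]' 40
python3 -m inch '[0,0,0,0,0,0, 0,0,0,0,0,0, 0,0,0,0,0,0, 0,0,0,0,0,0, 0,0,0,0,0,0, 0,0,0,0,0,0, 0,0,0,0,0,0, 0,0,0,0,0,0]' 0 20
```

```text
time: 2.63
position: [0.3957, -0.3028, 0.142]
tool_rot: [1.0, 0.01, -0.001, -0.001]
ft_force: [0.4, 0.3, 0.1]
grip_width: 0.041
grip_force: 0.0
time: 3.05
position: [0.3974, -0.3036, 0.0932]
tool_rot: [1.0, 0.01, 0.0, 0.0]
ft_force: [0.0, -0.4, 0.2]
grip_width: 0.0401
grip_force: 0.0
time: 3.72
position: [0.3976, -0.3024, 0.0929]
tool_rot: [1.0, 0.01, 0.0, 0.0]
ft_force: [-0.9, 0.1, 4.7]
grip_width: 0.0115
grip_force: 20.0
```

```bash
python3 -m inch '[0,0,-0.2,0,0,0, 0,0,-0.4,0,0,0, 0,0,-0.7,0,0,0, 0,0,-1,0,0,0, 0,0,-1,0,0,0]'
python3 -m inch '[0,0,-0.3,0,0,0, 0,0,-0.56,0,0,0, 0,0,-0.56,0,0,0, 0,0,-0.56,0,0,0]'
python3 plan.py 0.6105 -0.0240 0.218 -0.0567
```

```text
time: 4.13
position: [0.399, -0.3038, 0.176]
tool_rot: [1.0, 0.01, 0.002, 0.003]
ft_force: [0.4, -0.9, -0.7]
grip_width: 0.012
grip_force: 20.0
time: 4.47
position: [0.3975, -0.3023, 0.2174]
tool_rot: [1.0, 0.01, 0.0, 0.001]
ft_force: [-0.2, 0.5, -0.9]
grip_width: 0.0119
grip_force: 20.0
total shift [ 2.734 -3.423 -0.008] turn [ 0.001 -0.001  0.049] calls 4 each [ 0.683 -0.856 -0.002]
pos [ 0.3975 -0.3023  0.2174] rotdeg [ 1.7994e+02 -5.0000e-02  1.1800e+00] F [-0.18  0.45 -0.88] w 0.0119 t 4.4667
```

```bash
python3 -m inch '[0.23,-0.29,0,0,0,0, 0.46,-0.58,0,0,0,0, 0.68,-0.855,0,0,0,0, 0.68,-0.855,0,0,0,0]'
python3 -m inch '[0.23,-0.29,0,0,0,0, 0.46,-0.58,0,0,0,0, 0.68,-0.855,0,0,0,0, 0.68,-0.855,0,0,0,0]'
python3 -m inch '[0.23,-0.29,0,0,0,0, 0.46,-0.58,0,0,0,0, 0.68,-0.855,0,0,0,0, 0.68,-0.855,0,0,0,0]'
python3 -m inch '[0.23,-0.29,0,0,0,0.01, 0.46,-0.58,0,0,0,0.03, 0.69,-0.855,0,0,0,0.049, 0.69,-0.855,0,0,0,0.049, 0.69,-0.855,0,0,0,0.049, 0.69,-0.855,0,0,0,0.049]'
python3 plan.py 0.6105 -0.0240 0.218 -0.0567
python3 - <<'E'
from h import *
out=[]
for n in("scene","top"):
    im=camera(n); cv2.imwrite(f"pics/{n}1.png",im[:,:,::-1])
    o=get_obs()["position"]; p=proj(n,[o-[0,0,.05]])[0].astype(int); print(n,p,[(r["bbox"],r["conf"]) for r in cut_out(n,"filter_amber")[:1]])
    u,v=np.clip(p-[40,50],0,[480,320]); out.append(cv2.resize(im[v:v+100,u:u+80,::-1],None,fx=5,fy=5,interpolation=cv2.INTER_CUBIC))
cv2.imwrite("pics/m3.png",np.hstack(out))
E
```

```text
time: 4.8
position: [0.4511, -0.2284, 0.2153]
tool_rot: [1.0, 0.012, -0.001, -0.002]
ft_force: [-0.4, -0.3, -1.6]
grip_width: 0.0119
grip_force: 20.0
time: 5.13
position: [0.5045, -0.1596, 0.2155]
tool_rot: [1.0, 0.012, -0.001, -0.002]
ft_force: [0.4, -0.8, 0.1]
grip_width: 0.0121
grip_force: 20.0
time: 5.47
position: [0.5579, -0.0907, 0.2157]
tool_rot: [1.0, 0.012, -0.0, -0.001]
ft_force: [0.5, 0.5, -1.2]
grip_width: 0.012
grip_force: 20.0
time: 5.97
position: [0.6087, -0.0249, 0.2159]
tool_rot: [1.0, -0.028, -0.002, 0.0]
ft_force: [-1.1, -0.4, -1.0]
grip_width: 0.0121
grip_force: 20.0
total shift [ 0.022 -0.012 -0.027] turn [0.    0.002 0.   ] calls 1 each [ 0.022 -0.012 -0.027]
pos [ 0.6087 -0.0249  0.2159] rotdeg [179.99   0.2   -3.21] F [-1.15 -0.39 -0.98] w 0.0121 t 5.9667
scene [290 196] [([281.7, 174.5, 300.2, 213.5], 0.9)]
top [301 184] []
```

View pics/m3.png

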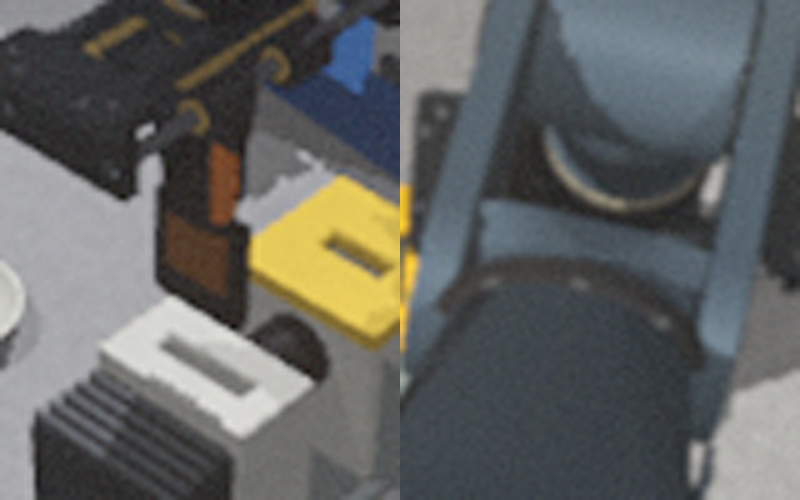

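The scene crop shows the amber filter held upright, its foot just behind and above the white block's slot (crop 205,320). The top view is blocked by the arm, so I'll fit the frame's silhouette in the scene view.

```bash
cat > held.py <<'E'
from fit import *
import sys
im=cv2.imread(sys.argv[1])[:,:,::-1].copy(); zt=float(sys.argv[2]); x0=[float(sys.argv[3]),float(sys.argv[4])]; yaw=float(sys.argv[5])
zb=zt-.083
p=proj("scene",box(*x0,yaw,(0,0),.05,.008,zb,zb+.06)); w=[int(p[:,0].min())-5,int(p[:,1].min())-1,int(p[:,0].max())+6,int(p[:,1].max())+6]
H=hsv(im); K=((H[...,2]<85)|((H[...,0]<20)&(H[...,1]>90)&(H[...,2]<130)))*1.
reg=[r for r in cut_out("scene","filter_amber") if r["conf"]>.5]
# grip + frame boxes, fingers excluded by limiting to the lower 45 mm of frame: rows weights via polygons
def cost(x,m):
    s=draw("scene",[(box(*x,yaw,(0,0),.05,.008,zb+.002,zb+.06),255)],w); a=m[w[1]:w[3],w[0]:w[2]]
    return (((s-a)**2)*wt).sum()
vv=np.arange(w[1],w[3])[:,None]; uu=np.arange(w[0],w[2])[None]
# ignore pixels above the line through the projected upper frame (z=zb+.045)
q=proj("scene",box(*x0,yaw,(0,0),.05,.0,zb+.045,zb+.045)); i,j=q[:,0].argmin(),q[:,0].argmax()
line=q[i,1]+(uu-q[i,0])*(q[j,1]-q[i,1])/(q[j,0]-q[i,0]); wt=(vv>line)*1.
for nm,m in(("dark",K),)+((("net",reg[0]["region"]*1.),) if reg else ()):
    x=np.array(x0)
    for k in range(3): x=minimize(cost,x,(m,),method="Nelder-Mead",options=dict(initial_simplex=[x,x+[.004,0],x+[0,.004]])).x
    print(nm,x.round(4),round(cost(x,m),1),"px",int((m[w[1]:w[3],w[0]:w[2]]*wt).sum()))
    s=draw("scene",[(box(*x,yaw,(0,0),.05,.008,zb+.002,zb+.06),255)],w)*wt; d=m[w[1]:w[3],w[0]:w[2]]*wt
    if len(sys.argv)>6:
        for r in range(len(d)): print("".join(".#-+"[int(a>.5)+2*int(b>.5)] for a,b in zip(d[r],s[r])))
E
python3 held.py pics/scene1.png 0.2159 0.6087 -0.0249 -0.0567 v
```

```text
dark [ 0.6056 -0.0223] 39.8 px 316
...............................
...............................
...............................
...............................
##.............................
#..............................
...............................
......-........................
......++.......................
......-+++.....................
......-+++++...................
......++++++++.................
......+++++++++................
......+++++++++++..............
......+++++++++++++............
......++++++++++++++...........
......++++++++++++++++.........
......++++++++++++++++++.......
......++++++++++++++++++-......
......++++++++++++++++++-......
......+++++++++++++++++++......
......+++++++++++++++++++......
......-++++++++++++++++++......
........+++++++++++++++++......
.........++++++++++++++++......
...........++++++++++++++......
.............++++++++++++......
..............+++++++++++......
................+++++++++......
..................++++++-.....#
...................+++++-...###
.....................+++...####
..........................#####
.........
[... 763 characters left out ...]
...++++++++++++++++++.......
......+++++++++++++++++++......
......+++++++++++++++++++......
......+++++++++++++++++++......
......-++++++++++++++++++......
......-++++++++++++++++++......
........+++++++++++++++++......
..........+++++++++++++++......
...........++++++++++++++......
.............++++++++++++......
..............#++++++++++......
................+++++++++......
.................#+++++++......
...................+++++-......
.....................--........
...............................
...............................
...............................
...............................
...............................
...............................
...............................
```

```bash
python3 plan.py 0.6105 -0.0233 0.188 -0.0567
```

```text
total shift [ 0.012 -0.024  0.366] turn [ 0.     0.    -0.001] calls 1 each [ 0.012 -0.024  0.366]
pos [ 0.6095 -0.0251  0.2173] rotdeg [ 1.7999e+02  4.0000e-02 -3.3100e+00] F [ 0.38 -0.28 -0.95] w 0.012 t 6.2167
```

```bash
python3 -m inch '[0,-0.01,0.1,0,0,0, 0.01,-0.02,0.2,0,0,0, 0.012,-0.024,0.3,0,0,0, 0.012,-0.024,0.366,0,0,0, 0.012,-0.024,0.366,0,0,0, 0.012,-0.024,0.366,0,0,0, 0.012,-0.024,0.366,0,0,0]'
python3 plan.py 0.6105 -0.0233 0.178 -0.0567
python3 - <<'E'
from h import *
im=camera("scene"); cv2.imwrite("pics/scene2.png",im[:,:,::-1])
cv2.imwrite("pics/m4.png",cv2.resize(im[170:250,250:350,::-1],None,fx=6,fy=6,interpolation=cv2.INTER_CUBIC))
E
python3 held.py pics/scene2.png 0.188 0.6105 -0.0233 -0.0567
```

```text
time: 6.8
position: [0.6113, -0.0222, 0.188]
tool_rot: [1.0, -0.028, 0.0, 0.0]
ft_force: [-0.6, -0.2, -0.1]
grip_width: 0.0119
grip_force: 20.0
total shift [-0.01   0.014  0.125] turn [ 0. -0.  0.] calls 1 each [-0.01   0.014  0.125]
pos [ 0.6113 -0.0222  0.188 ] rotdeg [ 1.80e+02 -1.00e-02 -3.22e+00] F [-0.64 -0.18 -0.13] w 0.0119 t 6.8
dark [ 0.6094 -0.0207] 50.6 px 308
net [ 0.6091 -0.0187] 9.7 px 267
```

View pics/m4.png

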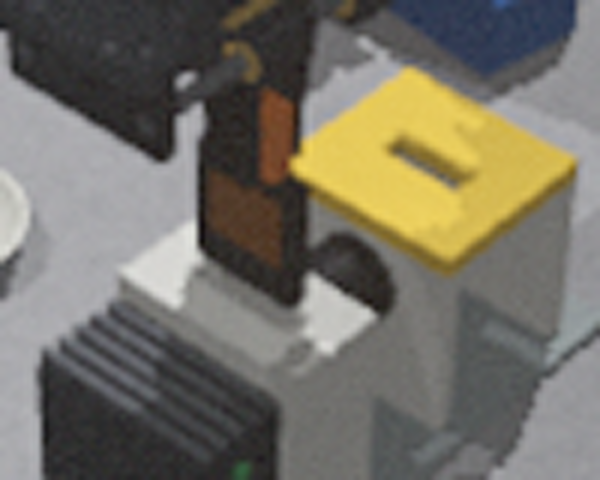

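```bash
python3 -m inch '[-0.006,0.022,0,0,0,0, -0.006,0.022,0,0,0,0, -0.006,0.022,0.03,0,0,0, -0.006,0.022,0.06,0,0,0, -0.006,0.022,0.09,0,0,0, -0.006,0.022,0.12,0,0,0, -0.006,0.022,0.12,0,0,0, -0.006,0.022,0.12,0,0,0]'
python3 plan.py 0.6107 -0.0240 0.178 -0.0567
```

```text
time: 7.57
position: [0.6104, -0.0239, 0.1781]
tool_rot: [1.0, -0.028, -0.0, -0.0]
ft_force: [0.8, 0.2, -0.7]
grip_width: 0.0117
grip_force: 20.0
total shift [0.004 0.001 0.001] turn [-0.  0.  0.] calls 1 each [0.004 0.001 0.001]
pos [ 0.6104 -0.0239  0.1781] rotdeg [-1.7999e+02  4.0000e-02 -3.2300e+00] F [ 0.8   0.18 -0.65] w 0.0117 t 7.5667
```

```bash
for i in 1; do python3 -m inch '[0,0,0.04,0,0,0, 0,0,0.08,0,0,0, 0,0,0.12,0,0,0, 0,0,0.16,0,0,0, 0,0,0.2,0,0,0, 0,0,0.2,0,0,0]'; done
```

```text
time: 8.07
position: [0.61, -0.0239, 0.1615]
tool_rot: [1.0, -0.028, -0.001, -0.0]
ft_force: [-0.4, -0.1, -1.8]
grip_width: 0.012
grip_force: 20.0
```

```bash
python3 -m inch '[0,0,0.04,0,0,0, 0,0,0.08,0,0,0, 0,0,0.12,0,0,0, 0,0,0.16,0,0,0, 0,0,0.2,0,0,0, 0,0,0.2,0,0,0]'
python3 -m inch '[0,0,0.03,0,0,0, 0,0,0.06,0,0,0, 0,0,0.09,0,0,0, 0,0,0.12,0,0,0, 0,0,0.12,0,0,0, 0,0,0.12,0,0,0]'
python3 - <<'E'
from h import *
im=camera("scene"); cv2.imwrite("pics/scene3.png",im[:,:,::-1])
cv2.imwrite("pics/m5.png",cv2.resize(im[170:250,250:350,::-1],None,fx=6,fy=6,interpolation=cv2.INTER_CUBIC))
E
```

```text
time: 8.57
position: [0.6101, -0.0239, 0.1456]
tool_rot: [1.0, -0.028, -0.001, -0.0]
ft_force: [0.1, 0.1, -1.1]
grip_width: 0.0119
grip_force: 20.0
time: 9.07
position: [0.6105, -0.0239, 0.1367]
tool_rot: [1.0, -0.028, -0.0, -0.0]
ft_force: [-0.2, 0.2, -0.3]
grip_width: 0.0117
grip_force: 20.0
```

View pics/m5.png

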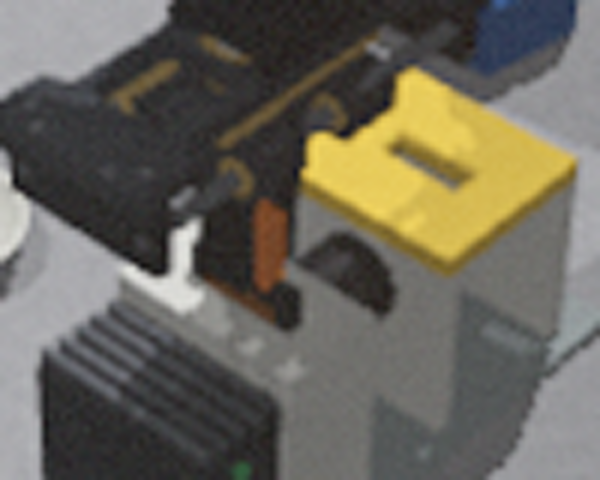

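The filter is deep in the slot: only its grip and frame top show, at crop (265,250). Next I'll seat it.

```bash
python3 -m inch '[0,0,0.015,0,0,0, 0,0,0.03,0,0,0, 0,0,0.045,0,0,0, 0,0,0.06,0,0,0, 0,0,0.06,0,0,0, 0,0,0.06,0,0,0]'
```

```text
time: 9.62
position: [0.6107, -0.0241, 0.133]
tool_rot: [1.0, -0.028, 0.0, 0.0]
ft_force: [-1.5, -0.5, 5.9]
grip_width: 0.0116
grip_force: 20.0
```

```bash
python3 -m inch '[0,0,0,0,0,0, 0,0,0,0,0,0, 0,0,0,0,0,0, 0,0,0,0,0,0, 0,0,0,0,0,0]' 40
python3 -m inch '[0,0,-0.2,0,0,0, 0,0,-0.5,0,0,0, 0,0,-0.9,0,0,0, 0,0,-0.9,0,0,0, 0,0,-0.9,0,0,0]' 
python3 plan.py 0.426 0.3058 0.225 -0.207
```

```text
time: 10.03
position: [0.6105, -0.0239, 0.1318]
tool_rot: [1.0, -0.028, -0.0, -0.0]
ft_force: [0.6, 0.2, -0.2]
grip_width: 0.036
grip_force: 0.0
time: 10.45
position: [0.612, -0.0243, 0.2062]
tool_rot: [1.0, -0.028, 0.002, 0.0]
ft_force: [0.3, -0.7, -1.2]
grip_width: 0.0398
grip_force: 0.0
total shift [-2.552 -3.988 -0.251] turn [ 0.    -0.003  0.096] calls 4 each [-0.638 -0.997 -0.063]
pos [ 0.612  -0.0243  0.2062] rotdeg [179.95  -0.29  -3.22] F [ 0.32 -0.7  -1.2 ] w 0.0398 t 10.45
```

```bash
python3 -m inch '[-0.21,-0.33,-0.05,0,0,0, -0.42,-0.66,-0.15,0,0,0, -0.64,-0.99,-0.25,0,0,0, -0.64,-0.99,-0.25,0,0,0]'
python3 -m inch '[-0.21,-0.33,0,0,0,0, -0.42,-0.66,0,0,0,0, -0.64,-0.99,0,0,0,0, -0.64,-0.99,0,0,0,0]'
python3 -m inch '[-0.21,-0.33,0,0,0,0, -0.42,-0.66,0,0,0,0, -0.64,-0.99,0,0,0,0, -0.64,-0.99,0,0,0,0]'
python3 -m inch '[-0.21,-0.33,0,0,0,0.03, -0.42,-0.66,0,0,0,0.06, -0.62,-0.99,0,0,0,0.096, -0.62,-0.99,0,0,0,0.096, -0.62,-0.99,0,0,0,0.096, -0.62,-0.99,0,0,0,0.096]'
python3 plan.py 0.426 0.3058 0.144 -0.207
python3 - <<'E'
from h import *
for n in("scene","top"): cv2.imwrite(f"pics/{n}4.png",camera(n)[:,:,::-1])
a=cv2.imread("pics/top4.png")[160:235,230:330];b=cv2.imread("pics/scene4.png")
f=lambda i:cv2.resize(i,(400,300),interpolation=cv2.INTER_CUBIC)
cv2.imwrite("pics/m6.png",np.hstack([np.vstack([f(a),f(b[175:250,250:350])]),np.vstack([f(b[80:192,260:410]),np.zeros((300,400,3),np.uint8)])]))
E
```

```text
time: 10.78
position: [0.5596, 0.0624, 0.2236]
tool_rot: [1.0, -0.026, -0.003, -0.001]
ft_force: [-1.1, -0.3, -0.4]
grip_width: 0.0399
grip_force: 0.0
time: 11.12
position: [0.5126, 0.1434, 0.2225]
tool_rot: [1.0, -0.026, -0.004, -0.001]
ft_force: [-0.5, -0.1, 0.4]
grip_width: 0.0398
grip_force: 0.0
time: 11.45
position: [0.467, 0.2247, 0.2228]
tool_rot: [1.0, -0.026, -0.003, -0.0]
ft_force: [0.2, -0.3, -0.8]
grip_width: 0.0403
grip_force: 0.0
time: 11.95
position: [0.4261, 0.303, 0.2234]
tool_rot: [0.995, -0.103, -0.0, 0.001]
ft_force: [-0.5, -1.8, -0.2]
grip_width: 0.0402
grip_force: 0.0
total shift [-0.008 -0.035  0.993] turn [0.001 0.    0.   ] calls 1 each [-0.008 -0.035  0.993]
pos [0.4261 0.303  0.2234] rotdeg [ 1.7994e+02  1.0000e-02 -1.1830e+01] F [-0.55 -1.84 -0.24] w 0.0402 t 11.95
```

View pics/m6.png

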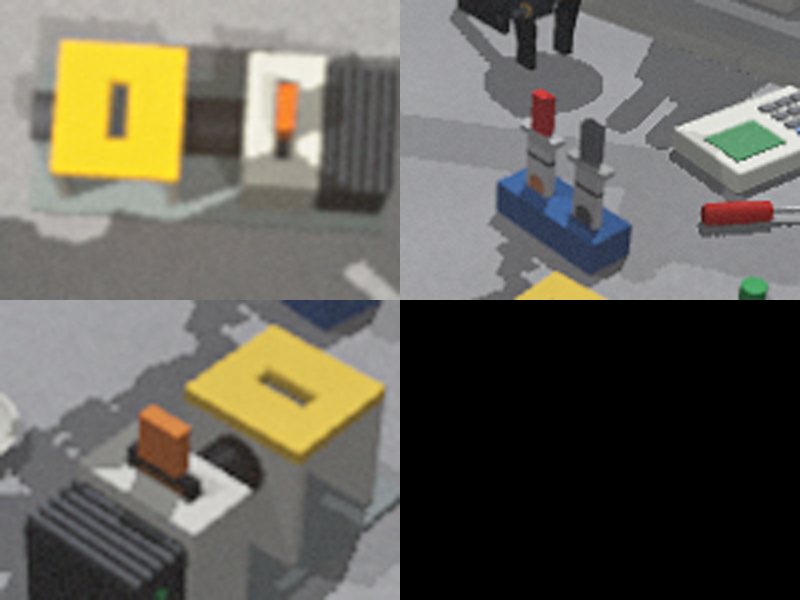

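The filter stands home and free: only the grip and about 10 mm of frame show, at scene crop (165,445). The gripper hangs above the red holder at (543,110). Now I'll grasp it.

```bash
python3 -m inch '[0,-0.03,0,0,0,0, -0.008,-0.033,0.2,0,0,0, -0.008,-0.033,0.45,0,0,0, -0.008,-0.033,0.7,0,0,0, -0.008,-0.033,0.9,0,0,0, -0.008,-0.033,0.98,0,0,0, -0.008,-0.033,0.98,0,0,0, -0.008,-0.033,0.98,0,0,0]'
python3 -m inch '[0,0,0,0,0,0, 0,0,0,0,0,0, 0,0,0,0,0,0, 0,0,0,0,0,0, 0,0,0,0,0,0, 0,0,0,0,0,0, 0,0,0,0,0,0, 0,0,0,0,0,0]' 0 35
```

```text
time: 12.72
position: [0.426, 0.3062, 0.1458]
tool_rot: [0.995, -0.104, 0.0, -0.0]
ft_force: [0.5, 0.4, -0.3]
grip_width: 0.0402
grip_force: 0.0
time: 13.38
position: [0.4256, 0.3063, 0.1461]
tool_rot: [0.995, -0.103, 0.0, 0.0]
ft_force: [-0.3, -1.9, 5.0]
grip_width: 0.0136
grip_force: 34.9
```

```bash
python3 -m inch '[0,0,-0.2,0,0,0, 0,0,-0.45,0,0,0, 0,0,-0.7,0,0,0, 0,0,-0.95,0,0,0, 0,0,-0.95,0,0,0]'
python3 -m inch '[0,0,-0.25,0,0,0, 0,0,-0.5,0,0,0, 0,0,-0.5,0,0,0]'
python3 -m inch '[0,0.3,0,0,0,0, 0,0.65,0,0,0,0, 0,1,0,0,0,0, 0,1,0,0,0,0, 0,1,0,0,0,0]'
python3 plan.py 0.6167 0.0858 0.262 -0.0567
```

```text
time: 13.8
position: [0.4274, 0.3077, 0.2245]
tool_rot: [0.995, -0.103, 0.003, -0.002]
ft_force: [0.5, -0.5, -2.0]
grip_width: 0.0135
grip_force: 34.9
time: 14.05
position: [0.427, 0.3075, 0.2634]
tool_rot: [0.995, -0.103, 0.002, -0.002]
ft_force: [1.4, -0.2, -1.9]
grip_width: 0.0138
grip_force: 34.9
time: 14.47
position: [0.4079, 0.2272, 0.2599]
tool_rot: [0.995, -0.105, -0.002, 0.0]
ft_force: [-0.5, 0.7, -2.0]
grip_width: 0.0136
grip_force: 34.9
total shift [ 2.921  1.185 -0.034] turn [ 0.     0.002 -0.097] calls 3 each [ 0.974  0.395 -0.011]
pos [0.4079 0.2272 0.2599] rotdeg [ 1.7995e+02  1.7000e-01 -1.2020e+01] F [-0.5   0.67 -2.01] w 0.0136 t 14.4667
```

```bash
python3 -m inch '[0.33,0.13,0,0,0,0, 0.65,0.26,0,0,0,0, 0.97,0.39,0,0,0,0, 0.97,0.39,0,0,0,0]'
python3 -m inch '[0.33,0.13,0,0,0,0, 0.65,0.26,0,0,0,0, 0.97,0.39,0,0,0,0, 0.97,0.39,0,0,0,0]'
python3 -m inch '[0.33,0.13,0,0,0,-0.03, 0.65,0.26,0,0,0,-0.06, 0.96,0.4,0,0,0,-0.096, 0.96,0.4,0,0,0,-0.096, 0.96,0.4,0,0,0,-0.096, 0.96,0.4,0,0,0,-0.096, 0.96,0.4,0,0,0,-0.096, 0.96,0.4,0,0,0,-0.096]'
python3 plan.py 0.6167 0.0858 0.245 -0.0567
python3 - <<'E'
from h import *
im=camera("scene"); cv2.imwrite("pics/scene5.png",im[:,:,::-1])
o=get_obs()["position"]; print(o)
cv2.imwrite("pics/m7.png",cv2.resize(im[125:225,270:370,::-1],None,fx=6,fy=6,interpolation=cv2.INTER_CUBIC))
E
```

```text
time: 14.8
position: [0.4845, 0.1803, 0.261]
tool_rot: [0.995, -0.105, 0.003, -0.0]
ft_force: [-0.3, 0.2, -1.7]
grip_width: 0.0139
grip_force: 35.0
time: 15.13
position: [0.5537, 0.1334, 0.2607]
tool_rot: [0.995, -0.105, 0.003, 0.0]
ft_force: [1.1, 0.8, -2.4]
grip_width: 0.0139
grip_force: 35.0
time: 15.8
position: [0.6155, 0.0893, 0.2613]
tool_rot: [1.0, -0.028, -0.001, -0.0]
ft_force: [-0.4, -0.2, -2.1]
grip_width: 0.0136
grip_force: 35.0
total shift [0.017 0.043 0.203] turn [-0.     0.001  0.001] calls 1 each [0.017 0.043 0.203]
pos [0.6155 0.0893 0.2613] rotdeg [-1.7998e+02  8.0000e-02 -3.1700e+00] F [-0.43 -0.2  -2.14] w 0.0136 t 15.8
[0.61575834 0.08910421 0.26153398]
```

View pics/m7.png

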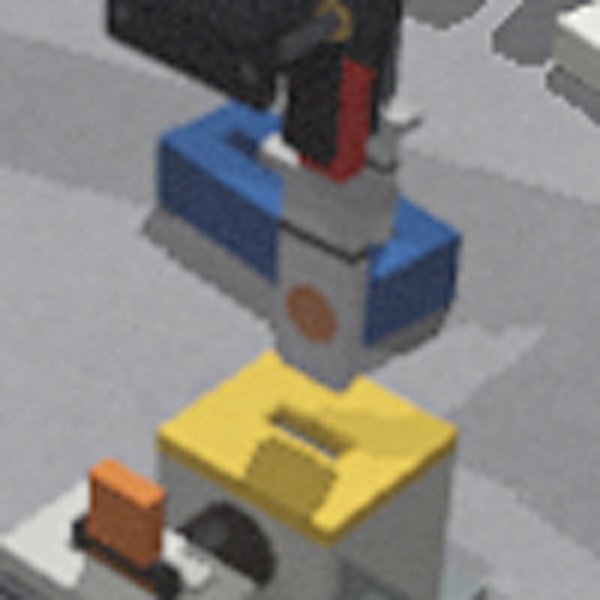

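The red holder hangs upright above the guard. Its line runs from crop (278,222) to (362,262) and its foot is near (340,385). The window slot is at crop (313,435). Checking these against the projection:

```bash
python3 - <<'E'
from fit import *
im=cv2.imread("pics/scene5.png")[:,:,::-1].copy()
z=.2615-.136; b=lambda x,y:box(x,y,-.0567,(0,0),.036,.01,z+.07,z+.07)
p=proj("scene",b(.6158,.0891)); print("line corners pred (crop px)",((p-[270,125]+.5)*6).round(0).tolist())
p=proj("scene",box(.6158,.0891,-.0567,(0,0),.036,.01,z,z)); print("foot",((p-[270,125]+.5)*6).round(0).tolist())
g=im[:,:,:].mean(2)
# dark-line rows by column
for u in range(314,334): 
    c=g[155:175,u]; k=c.argmin(); print(u,155+k,int(c[k]),end=" | ")
# slot of window in this picture, predicted
p=proj("scene",box(.6152,.0859,-.0542,(0,0),.038,.012,.1,.1)); print("\nslot pred",((p-[270,125]+.5)*6).round(0).tolist())
E
```

```text
line corners pred (crop px) [[282.0, 223.0], [282.0, 223.0], [299.0, 212.0], [299.0, 212.0], [354.0, 261.0], [354.0, 261.0], [371.0, 250.0], [371.0, 250.0]]
foot [[275.0, 364.0], [275.0, 364.0], [291.0, 353.0], [291.0, 353.0], [344.0, 403.0], [344.0, 403.0], [360.0, 391.0], [360.0, 391.0]]
314 161 59 | 315 166 61 | 316 162 61 | 317 162 53 | 318 163 63 | 319 163 65 | 320 164 59 | 321 164 61 | 322 165 62 | 323 165 59 | 324 166 57 | 325 166 62 | 326 167 62 | 327 167 60 | 328 168 58 | 329 167 66 | 330 167 50 | 331 167 65 | 332 172 57 | 333 174 64 | 
slot pred [[263.0, 417.0], [263.0, 417.0], [281.0, 403.0], [281.0, 403.0], [335.0, 457.0], [335.0, 457.0], [353.0, 444.0], [353.0, 444.0]]
```

```bash
python3 -m inch '[0.013,0.041,0,0,0,0, 0.013,0.041,0.07,0,0,0, 0.013,0.041,0.14,0,0,0, 0.013,0.041,0.2,0,0,0, 0.013,0.041,0.2,0,0,0, 0.013,0.041,0.2,0,0,0, 0.013,0.041,0.2,0,0,0]'
python3 plan.py 0.6167 0.0858 0.228 -0.0567
```

```text
time: 16.43
position: [0.6175, 0.0847, 0.2455]
tool_rot: [1.0, -0.028, -0.0, -0.0]
ft_force: [0.5, 0.7, -1.7]
grip_width: 0.0138
grip_force: 35.0
total shift [-0.011 -0.013  0.219] turn [-0.  0.  0.] calls 1 each [-0.011 -0.013  0.219]
pos [0.6175 0.0847 0.2455] rotdeg [-1.80e+02  1.00e-02 -3.23e+00] F [ 0.51  0.7  -1.65] w 0.0138 t 16.4333
```

```bash
python3 -m inch '[-0.01,-0.012,0,0,0,0, -0.01,-0.012,0,0,0,0, -0.01,-0.012,0.04,0,0,0, -0.01,-0.012,0.08,0,0,0, -0.01,-0.012,0.12,0,0,0, -0.01,-0.012,0.15,0,0,0, -0.01,-0.012,0.18,0,0,0, -0.01,-0.012,0.18,0,0,0, -0.01,-0.012,0.18,0,0,0]'
python3 plan.py 0.6167 0.0858 0.166 -0.0567
```

```text
time: 17.18
position: [0.6166, 0.0857, 0.231]
tool_rot: [1.0, -0.028, -0.0, -0.0]
ft_force: [0.5, -0.6, -2.5]
grip_width: 0.0139
grip_force: 35.0
total shift [ 0.002 -0.001  0.812] turn [0. 0. 0.] calls 1 each [ 0.002 -0.001  0.812]
pos [0.6166 0.0857 0.231 ] rotdeg [ 1.80e+02  3.00e-02 -3.23e+00] F [ 0.49 -0.6  -2.54] w 0.0139 t 17.1833
```

```bash
python3 -m inch '[0,0,0.04,0,0,0, 0,0,0.08,0,0,0, 0,0,0.12,0,0,0, 0,0,0.16,0,0,0, 0,0,0.2,0,0,0, 0,0,0.2,0,0,0]'
```

```text
time: 17.68
position: [0.6162, 0.0858, 0.2143]
tool_rot: [1.0, -0.028, -0.001, -0.0]
ft_force: [0.0, 0.1, -2.9]
grip_width: 0.0138
grip_force: 35.0
```

```bash
python3 -m inch '[0,0,0.05,0,0,0, 0,0,0.1,0,0,0, 0,0,0.15,0,0,0, 0,0,0.2,0,0,0, 0,0,0.25,0,0,0, 0,0,0.3,0,0,0, 0,0,0.3,0,0,0]'
python3 -m inch '[0,0,0.05,0,0,0, 0,0,0.1,0,0,0, 0,0,0.15,0,0,0, 0,0,0.2,0,0,0, 0,0,0.25,0,0,0, 0,0,0.305,0,0,0, 0,0,0.305,0,0,0, 0,0,0.305,0,0,0, 0,0,0.305,0,0,0]'
python3 plan.py 0.6167 0.0858 0.166 -0.0567
python3 - <<'E'
from h import *
im=camera("scene"); cv2.imwrite("pics/scene6.png",im[:,:,::-1])
print(get_obs()["position"])
a=im[150:250,240:370,::-1]
cv2.imwrite("pics/m8.png",cv2.resize(a,None,fx=6,fy=6,interpolation=cv2.INTER_CUBIC))
E
```

```text
time: 18.27
position: [0.6161, 0.0858, 0.1901]
tool_rot: [1.0, -0.028, -0.001, 0.0]
ft_force: [-1.6, 0.5, -2.7]
grip_width: 0.0138
grip_force: 35.0
time: 19.02
position: [0.6169, 0.0858, 0.1669]
tool_rot: [1.0, -0.028, 0.0, -0.0]
ft_force: [-0.3, 0.2, -1.9]
grip_width: 0.0134
grip_force: 35.0
total shift [-0.002 -0.     0.011] turn [-0. -0.  0.] calls 1 each [-0.002 -0.     0.011]
pos [0.6169 0.0858 0.1669] rotdeg [-1.80e+02 -2.00e-02 -3.23e+00] F [-0.3   0.19 -1.93] w 0.0134 t 19.0167
[0.61696382 0.0857864  0.16707889]
```

View pics/m8.png

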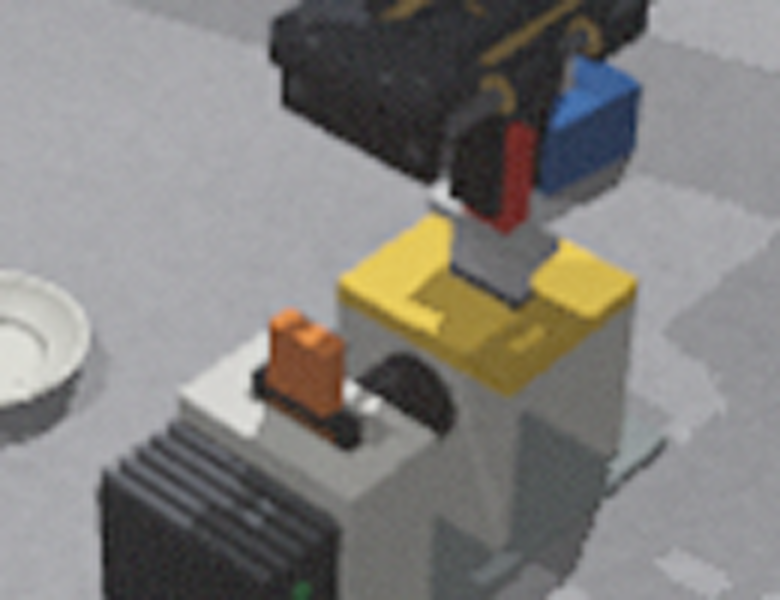

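The black line sits right at the guard's top, at crop (485,285), and the filter is still home. I'll let it settle and hand in.

```bash
python3 -m inch '[0,0,0.01,0,0,0, 0,0,0.01,0,0,0, 0,0,0.01,0,0,0, 0,0,0.01,0,0,0, 0,0,0.01,0,0,0, 0,0,0.01,0,0,0]'; python3 -c "
from rig import *
print(hand_in())"
```

```text
time: 19.57
position: [0.6168, 0.0858, 0.1661]
tool_rot: [1.0, -0.028, 0.0, 0.0]
ft_force: [-0.0, 0.2, -2.2]
grip_width: 0.0138
grip_force: 35.0
the job is handed in; nothing more can be done
None
```

I handed the job in at about 19.6 s, and no verdict came back: the amber filter is home and released in its slot, and the red holder is still gripped upright in the window with its black line level with the guard's top.

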